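Slide a lens blank along the rail into its corner pocket

ROBOT

A 6-joint arm with a two-finger parallel gripper is mounted at the origin on a cart in front of the work surface, level with it; the furniture and walls round the work are solid. World frame = base frame: x ahead of the robot, y to its left, z up, the work surface at z = 0. Lengths are in m, angles in degrees, forces in N, time in s.
With the tool pointing down it reaches from about 0.25 to 0.775 m from the base axis. Payload 4 kg.
Tool frame: the origin (TCP) lies at the very end of the fingers, on their centre line; the grasp point (between the pads) lies 19 mm behind it; x points along the fingers, z is the direction in which the jaws open and shut, and the axes are right-handed (so a half turn about x gives the same grasp; the last joint's range is limited). The gripper opens to 94 mm and grips with 3 to 60 N. Pads are 16 mm wide; open, the fingers measure 119 mm over their backs; the gripper's body (75 mm by 177 mm) begins 78 mm behind the grasp point.
Start: joints at [-71.396, 4.996, 78.535, -0, 96.463, -5.907], TCP at [0.228, -0.5, 0.206] pointing down, gripper open.
Joint ranges: [-177.83, 177.83], [-43.37, 116.18], [15.69, 146.23], [-61.86, 241.86], [9.47, 152.12], [-147.06, 147.06]. Speed limits (degrees/s): [159.86, 159.86, 180, 180, 180, 180].

INTERFACE

Orientations are given as [roll, pitch, yaw] about the fixed x, y, z axes, in that order (R = Rz(yaw) Ry(pitch) Rx(roll)).
In Python, from cell import env, eyes, order, trace gives the robot as it stands.
- The arm moves only by the tool carry_out, never from a script. Its argument "steps" is a list of rows, each a list of 3 entries, a list of its own where there are three numbers: the opening, from 0 (shut) to 1 (fully open), then the shift along the world's x, y, z in mm, then the turn, a rotation vector about the world's x, y, z in degrees. A call has 1 to 10 rows; each row is the pose to reach, as a shift and turn from the pose commanded when the call began; what a row does not reach only later rows make up. A row lasts 1/10 s, in which the tool goes at most 50 mm and 8.59 degrees, less where a joint would pass 70% of its speed; a pose out of reach is approached as far as the arm can. A call with a gripper value outside its range is refused whole. The fingers move at their own pace and stop on an object; "grip_force" is the grip in N (left out, the last holds). Time passes only in rows, so rows that repeat a pose let the fingers close. It gives the time, the measured TCP pose, the force and the opening at its end, in the units of the state.
- env.observe(): the state, without advancing time (a new reading comes with each control period).
- eyes.snapshot(name): name is "side" or "top" or "wrist"; returns the picture (480x640x3 uint8, red, green, blue); there is no depth.
- eyes.camera_info(name): a dict with "mtx" (3x3 intrinsics, pixels), "k1" (the pictures are not rectified: a ray, as slopes to the right and down, at radius r is drawn at 1 + k1 r^2 times it, then the intrinsics apply), "extrinsics" (4x4, takes a point from camera to world coordinates). Camera axes: x right, y down, z forward; pixel columns grow to the right and rows downward; lengths in m; the calibration is good to about 2 mm. A picture is of the moment at which its call begins: read the wrist's pose just before it. camera_info takes no time and is no camera call; for the wrist camera it gives the pose at the moment of the call.
- order.sign_off(): hands the job in, once; it reports no verdict.
Trained networks look in the newest picture that a camera, given by its name, has taken for a name from the list of things; names that differ only in an ending like _2 or _b are one class to them, and where a whole thing is asked for, a point or a joint stands for the part that bears it (a point fixed in the world has none). Each returns a list of dicts, best first, with "conf" (0 to 1); they miss things now and then, are a little off and sometimes report something else, mostly with a low value. They report only what shows in the picture. A call takes as long as a camera call. They do not tell look-alikes from the thing itself.
- trace(camera, thing): "mask" (480x640 bool, what is visible of it) and "position" ([column, row] in pixels, amid what is visible of it).
The state is a dict: "t": time; "qpos": joint angles; "joint_velocities": joint speeds; "effort": joint torques, N m; "position": TCP position; "orientation": TCP orientation; "contact_force": force on the tool from outside, world axes, zero at the start; "ft_torque": the same for the moment, N m; "finger_gap": opening from 0.0 (shut) to 1.0 (fully open).
Only numpy, scipy, OpenCV 4.12 (cv2) and the standard library are available. Lean on these libraries where they do the work, as an engineer would, in place of code of your own. Each camera call takes 0.05 s, during which the arm holds its last target. There are 200 camera calls.

TASK

Using only pushes of the fingertips, press the round lens blank against the long blue rail of the alignment tray beside where it lies; then, keeping it against that rail, slide it along into the corner pocket until it is fully home against the end stop, and withdraw. Keep the blank flat on the tray, never picking it up, and leave the two dropper bottles and the small box where they stand.

Things in the scene. Friction and masses are not known exactly. Their poses are not given: they have to be found in the camera images.
- tray: Fixed alignment tray: aluminium plate 130 x 300 x 8 mm (x, y, z) on the worktop, carrying blue bars. Origin at the centre of its underside, z up, plate top 8 mm above the origin; turned by up to 0.25 rad from the world axes. All mm given for the bars are in its frame. Its -x side (towards the robot) and its +y end have no bars.
- rail (a point): Long blue rail, runs the whole length of the tray in y, from x = +52 mm (the face that the blank slides on) to x = +65 mm, top 21 mm above the worktop. The point is at mid-length on the upper edge of that face; axes as the tray.
- end_stop (a point): Blue bar across the -y end of the tray: inner face at y = -135 mm, 13 mm thick, x from -15.5 mm to the rail, top 21 mm above the worktop. The point is on the upper edge of its inner face; axes as the tray.
- keeper (a point): Short blue bar parallel to the rail, x from +0.5 to +8.5 mm, y from -135 mm (at the stop) to -110 mm, top 19.5 mm above the worktop. Rail, stop and keeper form the corner pocket, 43.5 mm wide, open only towards +y. The point is at the top of its free end; axes as the tray.
- pocket (a point): The corner pocket: where the centre of the blank lies when it is home against both rail and end stop: (32, -115, 15) mm in the tray's frame.
- blank_center (a point): Centre of the loose lens blank, half-way up: a flat round disc, black mount with blue face, 40 mm in diameter and 14 mm high, about 0.1 kg, of slippery plastic (friction about 0.3 on everything), lying flat on the tray with its top 22 mm above the worktop. It starts 20 to 70 mm clear of the rail, in the +y half of the tray, 145 mm or more from the pocket along y.
- dropper_green: Small white dropper bottle with green cap, 32 mm across, 69 mm high, loose, standing on the worktop near the tray; origin at the centre of its underside. To be left alone.
- dropper_black: Small brown dropper bottle with black cap, 32 mm across, 69 mm high, loose, standing on the worktop near the tray; origin at the centre of its underside. To be left alone.
- coverslips: Small blue lidded box, 31 x 31 x 24 mm, loose, standing on the worktop near the tray; origin at the centre of its underside. To be left alone. The two bottles and this box swap places: two stand behind the rail, one beyond the end stop.
- blank: The same lens blank; origin at the centre of its underside, z is its axis of roundness (up).
Mind the look-alikes: they are no part of the job. Of the things like the blank, leave any that is green, pink or purple; of the rest the smaller one is meant.

How it is judged:
By the outcome, as a careful person would: the job done as asked, in the order asked, and still so for the second after the job is handed in, with the robot touching nothing.
It also fails if it takes over 48 s, if anything falls off the work surface, if the arm or the gripper's body presses on something with over 40 N, if the wrist force passes 120 N, or if a joint passes its speed limit or range.

## Working session

There is one attempt and no reset: what is moved stays moved. The work goes in short steps, Python scripts to look and compute and a tool call to move; the robot and the scene stay as the last step left them, time stands still between calls to the robot, and variables do not carry over. Pictures are saved under pics/ and viewed, about 8 in all and at most 12, crops included, and the job is handed in when it is done.

Besides the shell and the picture viewer there is one more tool, called after "Call:" in YAML: its name, and indented under it one key for each argument. carry_out: Moves the arm, as the interface text tells. Its arguments: {"type":"object","properties":{"steps":{"type":"array","items":{"type":"array"}},"grip_force":{"type":"number"}},"required":["steps"]}

```bash
mkdir -p pics
cat > h.py <<'E'
import numpy as np, cv2
from cell import env, eyes, order, trace
def snap(c,f=None):
    im=eyes.snapshot(c)
    if f: cv2.imwrite('pics/'+f,im[:,:,::-1])
    return im
def ray(c,uv,info=None):
    i=info or eyes.camera_info(c);K=np.array(i['mtx']);T=np.array(i['extrinsics'])
    p=cv2.undistortPoints(np.array([[uv]],float),K,np.array([i['k1'],0,0,0,0],float))[0,0] if 0 else None
    d=np.linalg.inv(K)@np.array([uv[0],uv[1],1.]);s=d[:2].copy();x=s.copy()
    for _ in range(30): x=s/(1+i['k1']*(x@x))
    v=T[:3,:3]@np.array([x[0],x[1],1.]);return T[:3,3],v
def onz(c,uv,z,info=None):
    o,v=ray(c,uv,info);return o+v*(z-o[2])/v[2]
def proj(c,P,info=None):
    i=info or eyes.camera_info(c);T=np.array(i['extrinsics']);q=T[:3,:3].T@(np.array(P)-T[:3,3])
    x=q[:2]/q[2];x=x*(1+i['k1']*(x@x));return (np.array(i['mtx'])@[x[0],x[1],1])[:2]
E
python3 - <<'E'
from h import *
a=snap('top','top0.png');b=snap('side','side0.png')
for c in('top','side'):
  for n in('tray','rail','end_stop','keeper','pocket','blank','dropper_green','dropper_black','coverslips'):
    for r in trace(c,n)[:4]:
      m=r['mask'];p=r['position'];print(c,n,round(r['conf'],2),np.round(p),int(m.sum()) if m is not None else 0,np.round(onz(c,p,.02),3))
s=env.observe();print(s['t'],s['position'],s['orientation'],s['contact_force'],s['finger_gap'])
print(eyes.camera_info('top'),eyes.camera_info('side'))
cv2.imwrite('pics/both.png',np.hstack([a,b])[:,:,::-1])
E
```

```text
top tray 0.55 [298. 254.] 12833 [ 0.528 -0.015  0.02 ]
top rail 0.7 [302. 256.] 12775 [ 0.526 -0.02   0.02 ]
top end_stop 0.89 [303. 253.] 12527 [ 0.531 -0.023  0.02 ]
top keeper 0.97 [301. 256.] 12593 [ 0.526 -0.019  0.02 ]
top pocket 0.79 [304. 258.] 12777 [ 0.521 -0.023  0.02 ]
top blank 0.93 [275. 347.] 422 [0.372 0.029 0.02 ]
top blank 0.92 [422. 199.] 694 [ 0.619 -0.234  0.02 ]
top blank 0.86 [278. 265.] 478 [0.511 0.021 0.02 ]
top blank 0.8 [168. 310.] 901 [0.44  0.209 0.02 ]
top dropper_green 0.56 [410. 285.] 373 [ 0.468 -0.202  0.02 ]
top dropper_black 0.91 [355. 203.] 360 [ 0.616 -0.115  0.02 ]
top dropper_black 0.36 [299. 255.] 12694 [ 0.527 -0.015  0.02 ]
top coverslips 0.64 [277. 199.] 413 [0.628 0.02  0.02 ]
side tray 0.79 [302. 266.] 8200 [0.525 0.019 0.02 ]
side rail 0.98 [300. 262.] 8211 [0.531 0.01  0.02 ]
side rail 0.64 [308. 271.] 341 [0.51  0.031 0.02 ]
side end_stop 0.97 [299. 268.] 8225 [0.528 0.027 0.02 ]
side keeper 0.7 [298. 264.] 8260 [0.533 0.016 0.02 ]
side pocket 0.72 [297. 265.] 8231 [0.534 0.022 0.02 ]
side blank 0.85 [294. 190.] 401 [ 0.611 -0.205  0.
[... 681 characters left out ...]
s': array([[-0.03322329, -0.97682013,  0.21146783,  0.33036095],
       [-0.99944492,  0.03299246, -0.00462082, -0.04649085],
       [-0.00246314, -0.21150397, -0.97737404,  1.01644539],
       [ 0.        ,  0.        ,  0.        ,  1.        ]])} {'mtx': array([[583.48533391,   0.        , 318.86061747],
       [  0.        , 583.48533391, 241.38448617],
       [  0.        ,   0.        ,   1.        ]]), 'k1': -0.10800776207482732, 'extrinsics': array([[-0.96191811, -0.16900291,  0.21482916,  0.28224216],
       [-0.27333084,  0.6003425 , -0.75158441,  0.75905263],
       [-0.00195112, -0.78168209, -0.62367403,  0.69505658],
       [ 0.        ,  0.        ,  0.        ,  1.        ]])}
```

View pics/top0.png

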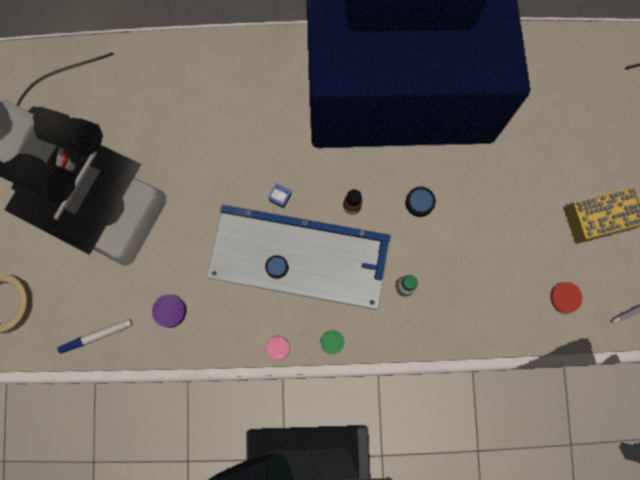

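View pics/side0.png

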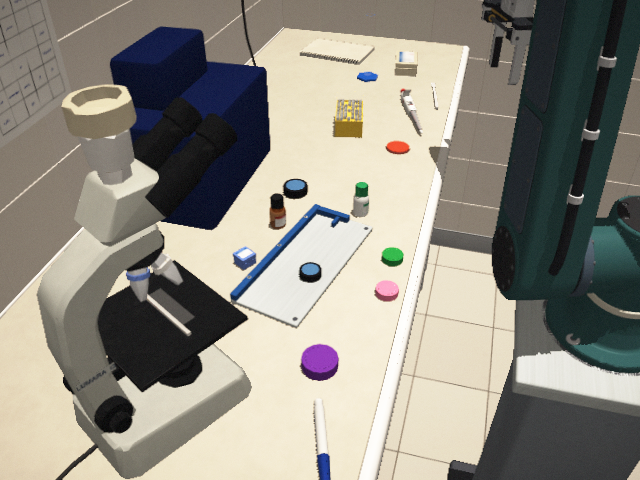

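The top view shows these candidates like the blank:
- blue disc on the tray at (277,266)
- larger blue disc at (421,201), off the tray
- green disc at (332,342)
- pink disc at (277,348)
- purple disc at (168,310)
- red disc at (566,297)

By the description, I choose the smaller blue disc on the tray at (277,266). In the side view it is at (309,271). Next I fit the tray pose from both views and take the close crop.

```bash
cat >> h.py <<'E'
from scipy.optimize import minimize, least_squares
from scipy.spatial.transform import Rotation as Ro
BARS=[(52,65,-150,150,8,21),(-15.5,65,-148,-135,8,21),(.5,8.5,-135,-110,8,19.5)]
def t2w(p,P):  # p=(x,y,yaw rad) P mm in tray
    c,s=np.cos(p[2]),np.sin(p[2]);P=np.asarray(P,float)/1000
    return np.array([p[0]+c*P[0]-s*P[1],p[1]+s*P[0]+c*P[1],P[2]])
def w2t(p,W):
    c,s=np.cos(p[2]),np.sin(p[2]);d=np.asarray(W)[:2]-p[:2];return 1000*np.array([c*d[0]+s*d[1],-s*d[0]+c*d[1]])
def render(c,p,info,S=4):
    m=np.zeros((480*S,640*S),np.uint8)
    for x0,x1,y0,y1,z0,z1 in BARS:
        y=np.linspace(y0,y1,7)
        q=np.array([proj(c,t2w(p,(a,b,z)),info) for a in(x0,x1) for b in y for z in(z0,z1)])
        cv2.fillConvexPoly(m,cv2.convexHull(((q+.5)*S).astype(np.int32)),1)
    return cv2.resize(m.astype(np.float32),(640,480),interpolation=cv2.INTER_AREA)
def bluemask(im):
    h=cv2.cvtColor(im,cv2.COLOR_RGB2HSV);return cv2.inRange(h,(100,130,40),(125,255,255))>0
def fit(views,p0):
    def cost(p):
        s=0
        for c,b,info in views:
            r=render(c,p,info);roi=cv2.dilate((render(c,p0,info,1)>0).astype(np.uint8),np.ones((13,13)))>0
            s+=np.abs(r-b)[roi].sum()/max(b[roi].sum(),1)
        return s
    r=minimize(cost,p0,method='Nelder-Mead',options=dict(initial_simplex=[p0]+[np.array(p0)+d for d in np.diag([.01,.01,.04])],xatol=1e-4,fatol=1e-4,maxiter=120))
    return r.x,r.fun
E
python3 - <<'E'
from h import *
V=[]
for c in('top','side'):
    im=cv2.imread(f'pics/{c}0.png')[:,:,::-1].copy();V.append((c,bluemask(im).astype(float),eyes.camera_info(c)))
a=onz('top',(222,207),.021);b=onz('top',(389,235),.021);print(a,b)
d=(a-b)[:2];yaw=np.arctan2(d[1],d[0])-np.pi/2
p0=np.array([*((a+b)/2)[:2],yaw]);p0[:2]-=.065*np.array([np.cos(yaw),np.sin(yaw)]);print(p0)
p,f=fit(V,p0);print('both',p,f)
for v in V: print(v[0],fit([v],p))
# blank: from masks, triangulate top-face centre
for c,uv in(('top',(277,266)),('side',(310,270))):
    print(c,onz(c,uv,.015),w2t(p,onz(c,uv,.015)))
o1,v1=ray('top',(277,266));o2,v2=ray('side',(310,271))
s=np.linalg.lstsq(np.c_[v1,-v2],o2-o1,rcond=None)[0];print('tri',o1+v1*s[0],o2+v2*s[1])
for n,uv in(('black',(354,203)),('green',(408,286)),('cover',(279,197))): print(n,w2t(p,onz('top',uv,.03)))
s=env.observe();R=Ro.from_euler('xyz',s['orientation'],degrees=True).as_matrix();print(R)
T=cv2.imread('pics/top0.png')
for P in [(52,y,21) for y in(-150,150)]+[(32,-115,15),(-65,-150,8),(-65,150,8),(65,150,21)]: cv2.circle(T,tuple(np.round(proj('top',t2w(p,P))).astype(int)),1,(0,0,255),-1)
cv2.imwrite('pics/crop.png',cv2.resize(T[180:360,190:450],None,fx=3,fy=3,interpolation=cv2.INTER_CUBIC))
E
```

```text
[0.61645195 0.1167813  0.021     ] [ 0.55648955 -0.17134313  0.021     ]
[ 0.52283422 -0.01403734 -0.20518408]
both [ 0.5258091  -0.0131677  -0.21370878] 1.235779607673714
top (array([ 0.52576144, -0.01318771, -0.21343903]), np.float64(0.8572088724584104))
side (array([ 0.5258091 , -0.0131677 , -0.21370878]), np.float64(0.3775887573964497))
top [0.50988882 0.0229067  0.015     ] [-23.20897484  31.87727794]
side [0.50942737 0.02147703 0.015     ] [-23.35672099  30.38226476]
tri [0.51005184 0.02296971 0.01409067] [0.50903767 0.02283419 0.01389947]
black [106.49894524 -79.07844006]
green [ -19.7734008 -192.5726119]
cover [93.94303989 50.48935523]
[[ 4.29406565e-05  9.09880185e-01  4.14871122e-01]
 [-1.00966590e-04  4.14871124e-01 -9.09880179e-01]
 [-9.99999994e-01 -2.81727004e-06  1.09682338e-04]]
```

View pics/crop.png

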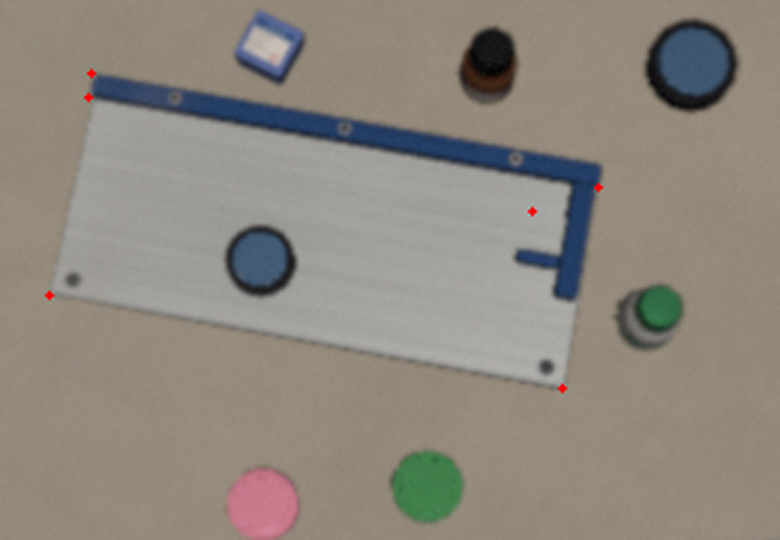

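The crop confirms it. The blue-faced disc on the tray at crop (260,260) is smaller than the blue one at (691,63). Next I move to a pre-push place on the robot side, with the gripper shut, and look with the wrist camera.

Call:
carry_out:
  steps:
    - [0, [18, 41, 0], [0, 0, 6]]
    - [0, [36, 81, 0], [0, 0, 12]]
    - [0, [54, 122, 0], [0, 0, 18]]
    - [0, [72, 163, 0], [0, 0, 24]]
    - [0, [90, 203, 0], [0, 0, 30]]
    - [0, [108, 244, 0], [0, 0, 36]]
    - [0, [126, 285, 0], [0, 0, 42]]
    - [0, [144, 325, 0], [0, 0, 48]]
    - [0, [162, 366, 0], [0, 0, 53.3]]
    - [0, [180, 407, 0], [0, 0, 53.3]]
  grip_force: 20

```text
t: 2.0
position: [0.4086, -0.0917, 0.2058]
orientation: [-9.9, 89.9, -22.0]
contact_force: [0.6, -1.0, 0.3]
finger_gap: 0.187
```

Call:
carry_out:
  steps:
    - [0, [18, 40, 0], [0, 0, 0]]
    - [0, [36, 80, 0], [0, 0, 0]]
    - [0, [54, 126, 0], [0, 0, 0]]
    - [0, [54, 126, 0], [0, 0, 0]]
    - [0, [54, 126, 0], [0, 0, 0]]
    - [0, [54, 126, 0], [0, 0, 0]]

```text
t: 2.6
position: [0.4619, 0.0316, 0.2055]
orientation: [-87.0, 90.0, -99.2]
contact_force: [-1.0, -0.2, 0.2]
finger_gap: 0.006
```

Run:
```python
from h import *
s=env.observe();i=eyes.camera_info('wrist');im=snap('wrist','w1.png')
print(s['t'],s['position'],s['qpos'],s['finger_gap'],s['contact_force'])
print(Ro.from_euler('xyz',s['orientation'],degrees=True).as_matrix())
p=np.array([.5258,-.0132,-.2137])
print(i['extrinsics'])
for r in trace('wrist','blank')[:3]: print(r['conf'],r['position'],onz('wrist',r['position'],.018,i),w2t(p,onz('wrist',r['position'],.018,i)))
for P in [(52,y,21) for y in(-135,0,150)]+[(65,0,21),(32,-115,8),(-65,-150,8),(-65,150,8),(65,150,21),(4.5,-110,19.5)]:
  q=np.round(proj('wrist',t2w(p,P),i)).astype(int); print(P,q); im=cv2.circle(im.copy(),tuple(map(int,q)),2,(255,0,0),-1)
cv2.imwrite('pics/w1b.png',im[:,:,::-1])
```

```text
2.6 [0.46190518 0.03161222 0.20551481] [-3.07622980e+00 -6.19749304e+00  8.96244617e+01 -4.03657342e-02
  9.65773546e+01  9.16448752e+00] 0.005955561142432063 [-0.95581105 -0.17712794  0.19933036]
[[-1.12932977e-04  2.12098142e-01  9.77248364e-01]
 [-6.94818596e-04  9.77248118e-01 -2.12098169e-01]
 [-9.99999752e-01 -7.02963214e-04  3.70061944e-05]]
[[ 9.76855048e-01 -2.07394343e-01 -5.23622198e-02  4.76851857e-01]
 [-2.13901287e-01 -9.46357437e-01 -2.42185551e-01  1.01315864e-01]
 [ 6.74537303e-04  2.47780525e-01 -9.68815956e-01  3.84225556e-01]
 [ 0.00000000e+00  0.00000000e+00  0.00000000e+00  1.00000000e+00]]
0.95 [236.6, 249.0] [0.37629534 0.02548025 0.018     ] [-154.30706676    6.09385991]
0.69 [353.5, 225.5] [0.50917353 0.02372177 0.018     ] [-24.07853613  32.55581634]
0.66 [260.4, 311.7] [ 0.3832824 -0.0542188  0.018    ] [-130.57658475  -70.31047326]
(52, -135, 21) [411 360]
(52, 0, 21) [421 255]
(52, 150, 21) [431 113]
(65, 0, 21) [432 255]
(32, -115, 8) [394 341]
(-65, -150, 8) [316 366]
(-65, 150, 8) [316 114]
(65, 150, 21) [444 113]
(4.5, -110, 19.5) [374 342]
```

View pics/w1b.png

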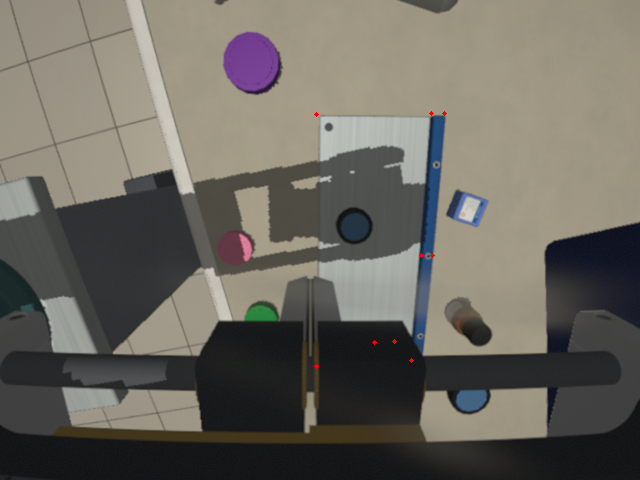

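The wrist view shows the tray points reprojected within about 2 px: the rail mid-face is at (421,255) and the blank at (354,225). The larger blue disc at (469,397) is off the tray. Now I descend beside the blank.

Call:
carry_out:
  steps:
    - [0, [0, 2, -45], [0, 0, 0]]
    - [0, [0, 2, -90], [0, 0, 0]]
    - [0, [0, 2, -130], [0, 0, 0]]
    - [0, [0, 2, -160], [0, 0, 0]]
    - [0, [0, 2, -180], [0, 0, 0]]
    - [0, [0, 2, -190], [0, 0, 0]]
    - [0, [0, 2, -192], [0, 0, 0]]
    - [0, [0, 2, -192], [0, 0, 0]]
    - [0, [0, 2, -192], [0, 0, 0]]

```text
t: 3.6
position: [0.4635, 0.0342, 0.0151]
orientation: [9.0, 89.8, -3.2]
contact_force: [-0.8, -0.4, 1.1]
finger_gap: 0.006
```

Call:
carry_out:
  steps:
    - [0, [5.9, -1.3, 0], [0, 0, 0]]
    - [0, [11.7, -2.5, 0], [0, 0, 0]]
    - [0, [17.6, -3.8, 0], [0, 0, 0]]
    - [0, [23.5, -5.1, 0], [0, 0, 0]]
    - [0, [29.3, -6.4, 0], [0, 0, 0]]
    - [0, [35.2, -7.6, 0], [0, 0, 0]]
    - [0, [41, -8.9, 0], [0, 0, 0]]
    - [0, [46.9, -10.2, 0], [0, 0, 0]]
    - [0, [52.8, -11.4, 0], [0, 0, 0]]
    - [0, [56.7, -12.3, 0], [0, 0, 0]]

```text
t: 4.6
position: [0.5195, 0.0221, 0.0135]
orientation: [1.4, 90.0, -10.8]
contact_force: [-1.1, 0.7, 3.4]
finger_gap: 0.004
```

Call:
carry_out:
  steps:
    - [0, [1.5, -0.3, 0], [0, 0, 0]]
    - [0, [2.9, -0.6, 0], [0, 0, 0]]
    - [0, [4.4, -1, 0], [0, 0, 0]]
    - [0, [5.9, -1.3, 0], [0, 0, 0]]
    - [0, [5.9, -1.3, 0], [0, 0, 0]]

```text
t: 5.1
position: [0.525, 0.0209, 0.0134]
orientation: [-4.4, 90.0, -16.6]
contact_force: [0.0, 0.8, 2.1]
finger_gap: 0.006
```

Run:
```python
from h import *
s=env.observe();i=eyes.camera_info('wrist');im=snap('wrist','w2.png');p=np.array([.5258,-.0132,-.2137])
print(s['t'],s['position'],w2t(p,s['position']),s['contact_force'])
T=snap('top','t2.png')
for c in('top','wrist'):
  for r in trace(c,'blank')[:5]:
    W=onz(c,r['position'],.018,i if c=='wrist' else None);q=w2t(p,W)
    if abs(q[0])<70 and abs(q[1])<150: print(c,r['conf'],r['position'],q)
cv2.imwrite('pics/c2.png',np.hstack([cv2.resize(T[190:320,200:400],(400,260)),im[100:360,240:540]])[:,:,::-1])
```

```text
5.1 [0.52495766 0.02087944 0.01339218] [-8.05064845 33.12559123] [0.04888184 0.8158658  2.14661781]
top 0.17 [339.7, 264.9] [ -2.61694966 -73.43071888]
wrist 0.73 [368.1, 291.5] [23.80565535 34.74307225]
```

View pics/c2.png

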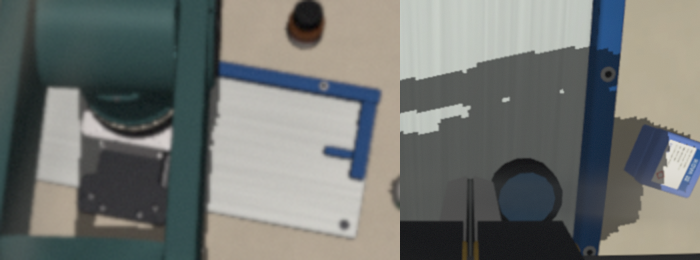

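The crop shows the blank at (528,193) beside the fingers, with about 8 mm left to the rail. I keep pushing until the force rises.

Call:
carry_out:
  steps:
    - [0, [2, -0.4, 0], [0, 0, 0]]
    - [0, [3.9, -0.8, 0], [0, 0, 0]]
    - [0, [5.9, -1.3, 0], [0, 0, 0]]
    - [0, [6.8, -1.5, 0], [0, 0, 0]]
    - [0, [7.8, -1.7, 0], [0, 0, 0]]
    - [0, [7.8, -1.7, 0], [0, 0, 0]]

```text
t: 5.9
position: [0.5328, 0.0192, 0.0134]
orientation: [-1.6, 90.0, -13.8]
contact_force: [-0.7, -0.6, 1.2]
finger_gap: 0.005
```

Call:
carry_out:
  steps:
    - [0, [1, -0.2, 0], [0, 0, 0]]
    - [0, [1, -0.2, 0], [0, 0, 0]]

```text
t: 6.1
position: [0.5337, 0.019, 0.0135]
orientation: [-5.9, 90.0, -18.1]
contact_force: [0.4, -0.2, 1.0]
finger_gap: 0.007
```

Call:
carry_out:
  steps:
    - [0, [1, -0.2, 0], [0, 0, 0]]
    - [0, [1, -0.2, 0], [0, 0, 0]]

```text
t: 6.3
position: [0.5347, 0.0188, 0.0135]
orientation: [-4.7, 90.0, -16.9]
contact_force: [-0.6, 0.4, 1.0]
finger_gap: 0.005
```

Call:
carry_out:
  steps:
    - [0, [1, -0.2, 0], [0, 0, 0]]
    - [0, [1, -0.2, 0], [0, 0, 0]]

```text
t: 6.5
position: [0.5357, 0.0186, 0.0135]
orientation: [-3.7, 90.0, -15.9]
contact_force: [0.3, -0.0, 1.4]
finger_gap: 0.007
```

Run:
```python
from h import *
s=env.observe();i=eyes.camera_info('wrist');im=snap('wrist','w3.png');p=np.array([.5258,-.0132,-.2137])
print(s['t'],w2t(p,s['position']),s['contact_force'])
for r in trace('wrist','blank')[:5]:
    q=w2t(p,onz('wrist',r['position'],.018,i))
    if abs(q[0])<70: print(r['conf'],r['position'],q)
cv2.imwrite('pics/c3.png',cv2.resize(im[220:340,300:460],None,fx=4,fy=4)[:,:,::-1])
```

```text
6.5 [ 2.95769233 33.17228259] [ 0.3163815  -0.04079735  1.40932228]
0.83 [368.8, 292.7] [35.21545306 34.06455282]
```

View pics/c3.png

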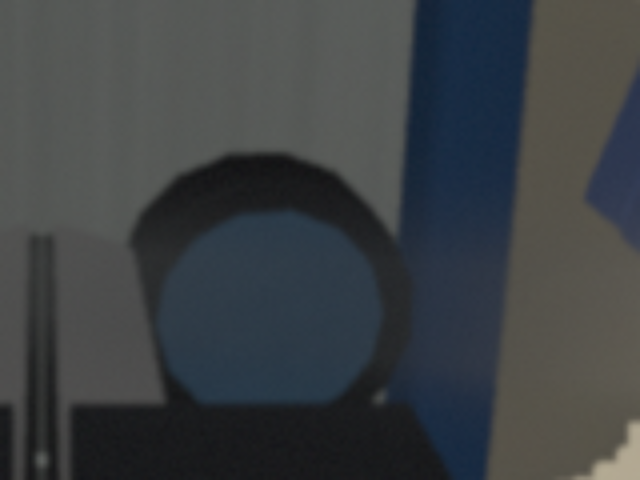

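The crop shows the blank's rim at (405,300) touching or nearly touching the rail face. I push on in 1 mm steps until I feel it.

Call:
carry_out:
  steps:
    - [0, [1, -0.2, 0], [0, 0, 0]]
    - [0, [1, -0.2, 0], [0, 0, 0]]

```text
t: 6.8
position: [0.5361, 0.0185, 0.0134]
orientation: [-174.6, 89.9, 173.3]
contact_force: [-1.7, 0.1, 1.6]
finger_gap: 0.002
```

Call:
carry_out:
  steps:
    - [0, [1, -0.2, 0], [0, 0, 0]]
    - [0, [1, -0.2, 0], [0, 0, 0]]

```text
t: 7.0
position: [0.5364, 0.0185, 0.0132]
orientation: [-176.4, 89.8, 171.5]
contact_force: [-4.8, 0.8, 2.7]
finger_gap: 0.005
```

It is firmly against the rail: 4.8 N and stalled. I back off, rise, pass over and come down on its +y side with the face turned 12° so the push leans into the rail.

Call:
carry_out:
  steps:
    - [0, [-4, 0.9, 0], [0, 0, 0]]
    - [0, [-10, 2.1, 0], [0, 0, 0]]
    - [0, [-10, 2.1, 18], [0, 0, 0]]
    - [0, [-10, 2.1, 38], [0, 0, 0]]
    - [0, [6, 17, 38], [0, 0, 6]]
    - [0, [20, 28, 38], [0, 0, 12]]
    - [0, [33.4, 38.8, 38], [0, 0, 12]]
    - [0, [33.4, 38.8, 20], [0, 0, 12]]
    - [0, [33.4, 38.8, 5], [0, 0, 12]]
    - [0, [33.4, 38.8, 0], [0, 0, 12]]

```text
t: 8.0
position: [0.5692, 0.0569, 0.011]
orientation: [-177.1, 89.8, -177.3]
contact_force: [-0.7, -0.3, -0.3]
finger_gap: 0.001
```

Run:
```python
from h import *
s=env.observe();i=eyes.camera_info('wrist');p=np.array([.5258,-.0132,-.2137])
im=snap('wrist','w4.png');T=snap('top');S=snap('side','s4.png')
print(s['t'],s['position'],w2t(p,s['position']),s['contact_force'])
for c in('top','side','wrist'):
  for r in trace(c,'blank')[:5]:
    q=w2t(p,onz(c,r['position'],.018,i if c=='wrist' else None))
    if abs(q[0])<70 and abs(q[1])<150: print(c,r['conf'],r['position'],q)
cv2.imwrite('pics/c4.png',np.hstack([cv2.resize(S[180:340,220:400],(540,480)),cv2.resize(T[200:360,200:300],(250,400))[:480] if 0 else cv2.resize(T[190:320,205:265],(220,480))])[:,:,::-1])
```

```text
8.0 [0.56917937 0.05693846 0.01099403] [27.51785274 77.74279345] [-0.72996891 -0.2685526  -0.32342675]
top 0.8 [283.8, 237.6] [27.21448702 29.69477086]
side 0.47 [284.5, 259.8] [28.59183214 30.63945434]
wrist 0.67 [309.8, 397.5] [40.70265006 13.70610889]
```

View pics/c4.png

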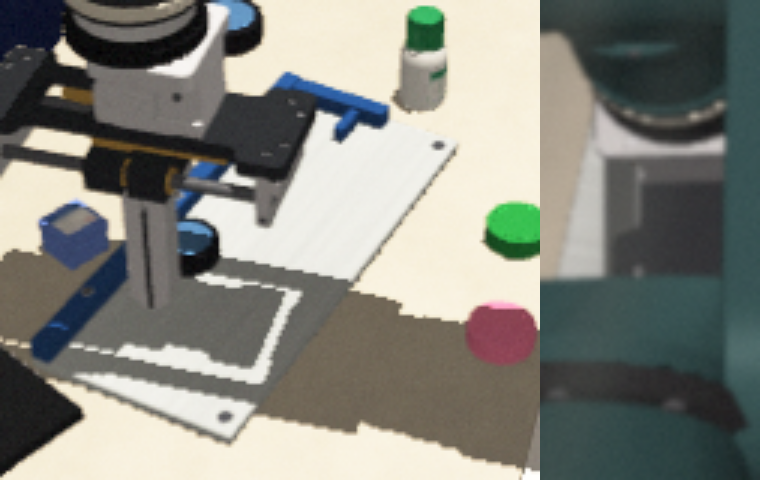

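The side crop shows the fingers at (150,290), just +y of the blank at (197,245), which rests at the rail. Now I slide it along the rail.

Call:
carry_out:
  steps:
    - [0, [-1.3, -5.9, 2], [0, 0, 0]]
    - [0, [-2.5, -11.7, 2], [0, 0, 0]]
    - [0, [-3.8, -17.6, 2], [0, 0, 0]]
    - [0, [-5.1, -23.4, 2], [0, 0, 0]]
    - [0, [-6.4, -29.3, 2], [0, 0, 0]]
    - [0, [-7.6, -35.2, 2], [0, 0, 0]]
    - [0, [-8.9, -41, 2], [0, 0, 0]]
    - [0, [-10.2, -46.9, 2], [0, 0, 0]]
    - [0, [-11.4, -52.8, 2], [0, 0, 0]]
    - [0, [-12.7, -58.6, 2], [0, 0, 0]]

```text
t: 9.3
position: [0.5581, -0.002, 0.0154]
orientation: [-130.6, 90.0, -130.8]
contact_force: [-0.2, 1.4, 0.0]
finger_gap: 0.006
```

Run:
```python
from h import *
s=env.observe();i=eyes.camera_info('wrist');p=np.array([.5258,-.0132,-.2137])
S=snap('side','s5.png');im=snap('wrist','w5.png')
print(s['t'],s['position'],w2t(p,s['position']),s['contact_force'])
for c in('side','wrist'):
  for r in trace(c,'blank')[:5]:
    q=w2t(p,onz(c,r['position'],.018,i if c=='wrist' else None))
    if abs(q[0])<70 and abs(q[1])<150: print(c,r['conf'],r['position'],q)
cv2.imwrite('pics/c5.png',cv2.resize(S[170:330,220:400],(720,600),interpolation=cv2.INTER_CUBIC)[:,:,::-1])
```

```text
9.3 [ 0.55813025 -0.00204384  0.01544754] [29.22886824 17.75889653] [-0.15964148  1.35809916  0.03831383]
side 0.58 [297.1, 244.8] [ 29.89553601 -17.08481885]
```

View pics/c5.png

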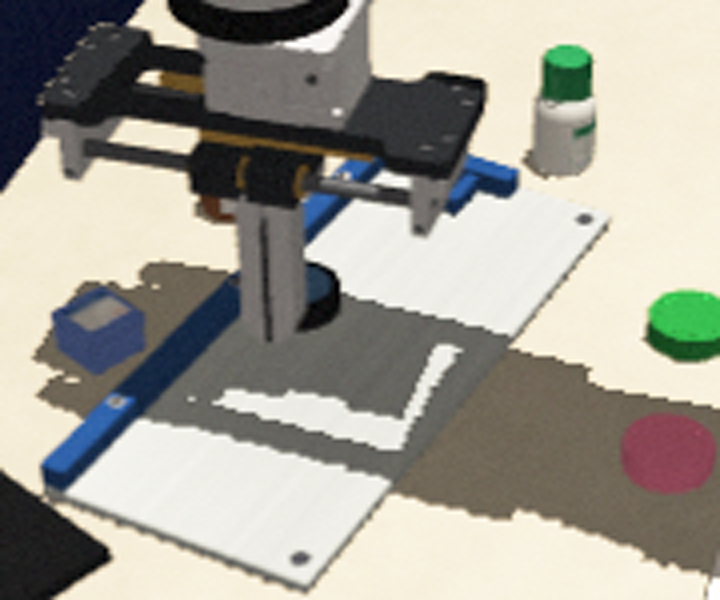

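The blank (321,295 in the crop) travels ahead of the fingers, still at the rail. I continue.

Call:
carry_out:
  steps:
    - [0, [-1.3, -5.9, 0], [0, 0, 0]]
    - [0, [-2.5, -11.7, 0], [0, 0, 0]]
    - [0, [-3.8, -17.6, 0], [0, 0, 0]]
    - [0, [-5.1, -23.4, 0], [0, 0, 0]]
    - [0, [-6.4, -29.3, 0], [0, 0, 0]]
    - [0, [-7.6, -35.2, 0], [0, 0, 0]]
    - [0, [-8.9, -41, 0], [0, 0, 0]]
    - [0, [-10.2, -46.9, 0], [0, 0, 0]]
    - [0, [-11.4, -52.8, 0], [0, 0, 0]]
    - [0, [-12.7, -58.6, 0], [0, 0, 0]]

```text
t: 10.5
position: [0.5455, -0.0607, 0.0155]
orientation: [-26.4, 90.0, -26.6]
contact_force: [-0.0, 1.4, 0.0]
finger_gap: 0.01
```

Call:
carry_out:
  steps:
    - [0, [-1.3, -5.9, 0], [0, 0, 0]]
    - [0, [-2.5, -11.7, 0], [0, 0, 0]]
    - [0, [-3.8, -17.6, 0], [0, 0, 0]]
    - [0, [-5.1, -23.4, 0], [0, 0, 0]]
    - [0, [-6.1, -28.3, 0], [0, 0, 0]]
    - [0, [-6.8, -31.3, 0], [0, 0, 0]]
    - [0, [-6.8, -31.3, 0], [0, 0, 0]]

```text
t: 11.2
position: [0.5388, -0.092, 0.0156]
orientation: [-47.0, 90.0, -47.2]
contact_force: [0.6, 0.5, -0.1]
finger_gap: 0.005
```

Run:
```python
from h import *
s=env.observe();p=np.array([.5258,-.0132,-.2137])
S=snap('side','s6.png');T=snap('top','t6.png')
print(s['t'],s['position'],w2t(p,s['position']),s['contact_force'])
for c in('side','top'):
  for r in trace(c,'blank')[:5]:
    q=w2t(p,onz(c,r['position'],.018))
    if abs(q[0])<70 and abs(q[1])<150: print(c,r['conf'],r['position'],q)
cv2.imwrite('pics/c6.png',np.hstack([cv2.resize(S[170:270,260:380],(480,400),interpolation=cv2.INTER_CUBIC),cv2.resize(T[210:310,320:395],(300,400))])[:,:,::-1])
```

```text
11.2 [ 0.53878303 -0.09200127  0.01556321] [ 29.39965395 -74.25537174] [ 0.61395555  0.46550819 -0.09992193]
side 0.58 [323.2, 218.6] [  25.33035392 -111.89370321]
top 0.47 [371.2, 253.0] [  27.46225973 -123.05586036]
```

View pics/c6.png

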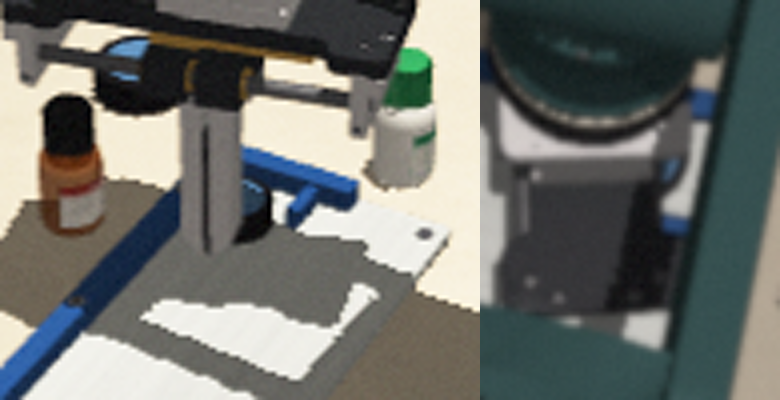

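The crop shows the blank at (258,210), entering the pocket mouth inside the keeper at (300,205). I press on home and watch the force.

Call:
carry_out:
  steps:
    - [0, [-0.8, -3.9, 0], [0, 0, 0]]
    - [0, [-1.5, -6.8, 0], [0, 0, 0]]
    - [0, [-2.1, -9.8, 0], [0, 0, 0]]
    - [0, [-2.1, -9.8, 0], [0, 0, 0]]

```text
t: 11.8
position: [0.5366, -0.1018, 0.0155]
orientation: [-73.8, 90.0, -74.0]
contact_force: [-0.8, -0.4, -0.6]
finger_gap: 0.008
```

Call:
carry_out:
  steps:
    - [0, [-0.2, -1, 0], [0, 0, 0]]
    - [0, [-0.4, -2, 0], [0, 0, 0]]
    - [0, [-0.4, -2, 0], [0, 0, 0]]

```text
t: 12.1
position: [0.5362, -0.1034, 0.0155]
orientation: [-91.2, 90.0, -91.4]
contact_force: [0.6, 0.4, 0.2]
finger_gap: 0.004
```

Call:
carry_out:
  steps:
    - [0, [-0.2, -1, 0], [0, 0, 0]]
    - [0, [-0.2, -1, 0], [0, 0, 0]]

```text
t: 12.3
position: [0.5361, -0.104, 0.0155]
orientation: [75.0, 90.0, 74.8]
contact_force: [-0.1, 0.2, 0.6]
finger_gap: 0.006
```

Call:
carry_out:
  steps:
    - [0, [-0.2, -1, 0], [0, 0, 0]]
    - [0, [-0.2, -1, 0], [0, 0, 0]]

```text
t: 12.5
position: [0.536, -0.1043, 0.0155]
orientation: [78.8, 89.9, 78.6]
contact_force: [0.6, 4.3, -0.0]
finger_gap: 0.007
```

Call:
carry_out:
  steps:
    - [0, [-0.2, -1, 0], [0, 0, 0]]
    - [0, [-0.2, -1, 0], [0, 0, 0]]

```text
t: 12.7
position: [0.5359, -0.1044, 0.0155]
orientation: [82.3, 89.8, 82.1]
contact_force: [0.3, 6.0, 1.0]
finger_gap: 0.008
```

The force rises to 6 N and the fingers stall at tray y ≈ -87, just as expected for home. I withdraw and look.

Call:
carry_out:
  steps:
    - [0, [0.8, 4, 0], [0, 0, 0]]
    - [0, [3.2, 15, 0], [0, 0, 0]]
    - [0, [3.2, 15, 30], [0, 0, 0]]
    - [0, [3.2, 15, 75], [0, 0, 0]]
    - [0, [-10, 15, 120], [0, 0, 0]]
    - [0, [-40, 25, 150], [0, 0, 0]]
    - [0, [-80, 45, 160], [0, 0, 0]]
    - [0, [-110, 80, 160], [0, 0, 0]]
    - [0, [-130, 120, 160], [0, 0, 0]]
    - [0, [-140, 165, 160], [0, 0, 0]]

```text
t: 13.7
position: [0.3944, 0.0591, 0.1761]
orientation: [-33.1, 89.8, -33.4]
contact_force: [0.5, 0.2, 0.5]
finger_gap: 0.009
```

Call:
carry_out:
  steps:
    - [0, [-5, 45, 0], [0, 0, 0]]
    - [0, [-10, 90, 0], [0, 0, 0]]
    - [0, [-10, 90, 0], [0, 0, 0]]
    - [0, [-10, 90, 0], [0, 0, 0]]

```text
t: 14.1
position: [0.3855, 0.1493, 0.1756]
orientation: [-67.1, 89.9, -67.1]
contact_force: [0.3, -1.3, -0.2]
finger_gap: 0.005
```

Run:
```python
from h import *
s=env.observe();p=np.array([.5258,-.0132,-.2137])
S=snap('side','s7.png');T=snap('top','t7.png')
print(s['t'],s['position'],s['contact_force'])
for c in('side','top'):
  for n in ('blank','dropper_green','dropper_black','coverslips'):
   for r in trace(c,n)[:5]:
    q=w2t(p,onz(c,r['position'],.022))
    if n!='blank' or abs(q[0])<70 and abs(q[1])<150: print(c,n,r['conf'],r['position'],q)
cv2.imwrite('pics/c7.png',np.hstack([cv2.resize(S[180:240,290:370],(400,300),interpolation=cv2.INTER_CUBIC),cv2.resize(T[215:290,330:430],(400,300),interpolation=cv2.INTER_CUBIC)])[:,:,::-1])
```

```text
14.1 [0.38545977 0.14927396 0.17555765] [ 0.31035243 -1.25174099 -0.19191085]
side blank 0.85 [320.3, 217.3] [  29.79679787 -108.2112262 ]
side dropper_black 0.94 [274.2, 208.5] [124.88981158 -91.38792871]
side coverslips 0.56 [241.5, 258.3] [96.15512191 67.25022983]
top blank 0.83 [368.0, 248.6] [  33.21440606 -116.22148681]
top dropper_green 0.87 [408.9, 285.4] [ -17.15815044 -194.8524384 ]
top dropper_green 0.61 [367.4, 251.9] [  27.34531911 -116.14831698]
top dropper_black 0.92 [353.0, 201.2] [111.75703121 -76.82928716]
top coverslips 0.68 [279.2, 197.1] [96.08268105 51.15224221]
```

View pics/c7.png

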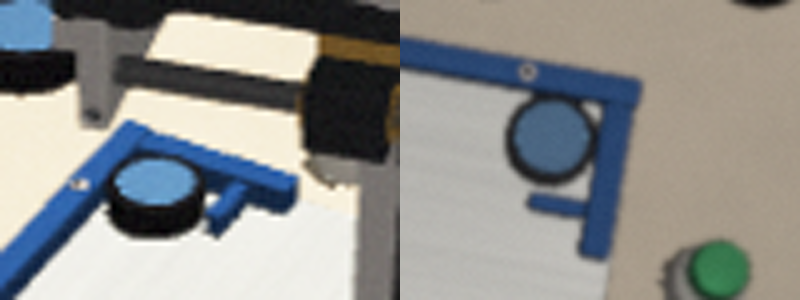

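```bash
python3 -c "
from cell import order
print(order.sign_off())"
```

```text
the job is handed in; nothing more can be done
None
```

The lens blank is in the corner pocket, lying flat against both the rail and the end stop, and the job was handed in at about 14.4 s of the 48 s allowed.

I chose the smaller blue-faced disc on the tray. With the gripper shut, I pushed it square onto the rail until it stalled at about 5 N. I then came round to its +y side, turned the fingers 12° so the push leaned into the rail, and slid it into the pocket until it stalled against the end stop at about 6 N. The fingers stopped at tray y ≈ -87 mm, where I expected them with the blank home. I then withdrew backwards and upwards.

**Last checks**
- **Blank, top view:** its centre is at about (33, -116) mm in the tray's frame, against a target of (32, -115). The pictures show the rim at both the rail and the end stop.
- **Blank, side view:** the network gave (30, -108) mm, which disagrees by about 7 mm along the tray. I put this down to the mask taking in the near side wall of the disc, since the picture and the stall both say it is home.
- **Dropper bottles and box:** in the top view each is within a few pixels of where it started. In the last side view the network did not report the green bottle, which was partly hidden by the gripper, so it was checked from the top view only.
- **Not done:** I did not take a closing close-up with the wrist camera.

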